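Find the loaded mallet head by feel

ROBOT

A 6-joint arm with a two-finger parallel gripper is mounted at the origin on a cart in front of the work surface, level with it; the furniture and walls round the work are solid. World frame = base frame: x ahead of the robot, y to its left, z up, the work surface at z = 0. Lengths are in mm, angles in rad, forces in N, time in s.
With the tool pointing down it reaches from about 275 to 1000 mm from the base axis. Payload 8.4 kg.
Tool frame: the origin (TCP) lies midway between the tips of the shut fingers; the grasp point (between the pads) lies 19 mm behind it; z points along the fingers, y is the line along which they close (so a half turn about z gives the same grasp; the last joint's range is limited). The gripper opens to 85 mm and grips with 20 to 120 N. Pads are 22 mm wide; open, the fingers measure 114 mm over their backs; the gripper's body (76 mm by 85 mm) begins 54 mm behind the grasp point. The pads swing forward as they close: fully open they stand 13 mm farther back than shut.
Start: joints at [1.121, 0.353, 1.633, -0, 1.155, -0.002], TCP at [270.614, 563.379, 231.281] pointing down, gripper open.
Joint ranges: [-2.63, 2.63], [-0.92, 2.1], [0.06, 2.66], [-1.3, 4.44], [0, 2.69], [-3.02, 3.02]. Speed limits (rad/s): [2.22, 2.22, 2.79, 3.14, 3.14, 3.14].

INTERFACE

Orientations are given as [roll, pitch, yaw] about the fixed x, y, z axes, in that order (R = Rz(yaw) Ry(pitch) Rx(roll)).
In Python, from rig import telemetry, optics, r gives the robot as it stands.
- The arm moves only by the tool play_rows, never from a script. Its arguments are lists of equal length, an entry for each row: "dp": the shift along the tool's x, y, z in units of 40 mm (1.0 is 40 mm), a list of three; "rot": the turn, a rotation vector about the tool's x, y, z in units of 6 degrees (1.0 is 6 degrees), a list of three. In form: {"dp": [[tx, ty, tz], ...], "rot": [[ax, ay, az], ...]}. A call has 1 to 5 rows; each row is the pose to reach, as a shift and turn from the pose commanded when the call began, along the tool's axes at that moment; what a row does not reach only later rows make up. A row lasts 1/12 s, in which the tool goes at most 41.7 mm and 7.16 degrees, less where a joint would pass 70% of its speed; a pose out of reach is approached as far as the arm can. A call with a gripper value outside its range is refused whole. "fingers" is the opening, from 0 (shut) to 1 (fully open), set as the call begins (left out, the last holds). The fingers move at their own pace and stop on an object; "grip_force" is the grip in N (left out, the last holds). Time passes only in rows, so rows that repeat a pose let the fingers close. It gives the time, the measured TCP pose, the force, the opening and the grip force at its end, in the units of the state.
- telemetry.sense(): the state, without advancing time (a new reading comes with each control period).
- optics.grab_frame(name): name is "scene" or "top" or "wrist"; returns a dict with "color" (420x560x3 uint8, red, green, blue), "mtx" (3x3 intrinsics, pixels), "D" ([k1, k2, p1, p2, k3] as OpenCV has them; the pictures are not rectified), "R" (3x3) and "t" (3): a world point X has camera coordinates R X + t; the wrist camera has in their place "mount" (4x4, takes a point from camera to tool coordinates, whose origin is the TCP and whose axes are the flange's). Camera axes: x right, y down, z forward; pixel columns grow to the right and rows downward; lengths in mm; the calibration is good to about 2 mm. A picture is of the moment at which its call begins: read the wrist's pose just before it. There is no depth.
- r.sign_off(): hands the job in; it is judged then, once.
The state is a dict: "clock": time; "qpos": joint angles; "qvel": joint speeds; "joint_efforts": joint torques, N m; "eef_pos": TCP position; "tcp_rot": TCP orientation; "contact_force": force on the tool from outside, world axes, zero at the start; "wrist_torque": the same for the moment, N m; "opening": opening from 0.0 (shut) to 1.0 (fully open); "grasp_force": force on a finger pad.
Only numpy, scipy, OpenCV 4.12 (cv2) and the standard library are available. Lean on these libraries where they do the work, as an engineer would, in place of code of your own. Each camera call takes 0.05 s, during which the arm holds its last target. There are 200 camera calls.

TASK

Slide the tray's blue cover fully back and heft the two look-alike orange mallet heads: lift each one clear in turn to feel which is heavier (one is loaded, the other is still empty). Leave the lighter head lying upright in the front part of the tray, cover still open, and hold the heavier one up for me, level and with at least 10 cm of air under it, over the middle of the small round-cornered board lying to the left of the tray. Finish while still holding it there; do not shift the wax tin or the jar of screws.

Things in the scene. Friction and masses are not known exactly. Their poses are not given: they have to be found in the camera images.
- tray: fixed wooden tray, 280 (x) x 300 (y) x 84 mm tall; origin at the centre of its underside, x along the rails to the rear (away from the robot), z up. Its floor is 10 mm thick. The front half (x from -140 to 0) holds the two heads side by side, about 124 mm apart; the rear half (x from 0 to 140) is empty and takes the cover. Two side walls, 10 mm thick, with grooves for the cover, reach the full height and length; cross lips at x = -136, +6 stand 26 mm above the bench
- cover (a joint): the blue flat cover, 138 (along tray x) x 288 x 8 mm, its top 78 mm above the bench, sliding in the side grooves along the tray's x axis only. 0 = fully forward over the heads, 0.142 m = fully back over the rear half. It slides with about 1.5 N and stays where it is left
- cover_handle (a point): middle of the top bar of the cover's steel handle: a round bar 12 mm thick and 80 mm long, along the tray's y, its axis 104 mm above the bench (the gap beneath it to the cover is 20 mm), at the middle of the cover. Moves with the cover; axes as the tray's
- head_a_centre (a point): centre of one orange mallet head: a block 96 (its x) x 46 (its y) x 46 mm tall, black end faces, dark handle hole on top, z up. Lies on the tray floor with its long side about along the tray's x, its centre 33 mm above the bench. Either head may be the loaded one (about 0.35 to 0.5 kg); the empty one weighs about 0.15 kg. Their looks and size are equal
- head_b_centre (a point): centre of the other mallet head, of the same size and make
- board_top (a point): centre of the top face of the small fixed wooden board with rounded corners, 125 x 120 mm, 28 mm thick, lying on the bench, to the left of the tray; z up
- wax_centre (a point): bystander: centre of a round red wax tin, 69 mm across and 36 mm tall
- jar_centre (a point): bystander: centre of a clear screw jar with red lid, 66 mm across and 86 mm tall

How it is judged:
By the outcome, as a careful person would: the job done as asked, in the order asked, and still so for the second after the job is handed in, while the arm keeps its last pose, push and grip.
It also fails if it takes over 72 s, if anything falls off the work surface, if the arm or the gripper's body presses on something with over 40 N, if the wrist force passes 120 N, or if a joint passes its speed limit or range.

## Working session

There is one attempt and no reset: what is moved stays moved. The work goes in short steps, Python scripts to look and compute and a tool call to move; the robot and the scene stay as the last step left them, time stands still between calls to the robot, and variables do not carry over. Pictures are saved under pics/ and viewed, at most 10 in all, crops included, and the job is handed in when it is done.

Besides the shell and the picture viewer there is one more tool, called after "Emit:" in YAML: its name, and indented under it one key for each argument. play_rows: Moves the arm, as the interface text tells. Its arguments: {"type":"object","properties":{"dp":{"type":"array"},"rot":{"type":"array"},"fingers":{"type":"number"},"grip_force":{"type":"number"}},"required":["dp","rot"]}

```bash
mkdir -p pics; ls; python3 - <<'E'
from rig import telemetry, optics, r
import cv2
s=telemetry.sense()
print({k:(v if not hasattr(v,'round') else v) for k,v in s.items()})
for n in("scene","top"):
    f=optics.grab_frame(n); cv2.imwrite(f"pics/{n}0.png",cv2.resize(f["color"][:,:,::-1],(800,600),interpolation=cv2.INTER_CUBIC))
    print(n,f["mtx"],f["D"],f["R"],f["t"])
E
```

```text
pics
{'clock': 0.0, 'qpos': array([ 1.12060501e+00,  3.53614090e-01,  1.63415008e+00, -2.80868182e-05,
        1.15519657e+00, -2.36536342e-03]), 'qvel': array([ 0.00086763,  0.00067883,  0.00040607, -0.0017987 , -0.00143343,
        0.00048775]), 'joint_efforts': array([ 6.84880069e-05, -6.05254412e+01, -3.42063367e+01, -2.78745125e-05,
        9.41188540e-03,  4.49848824e-05]), 'eef_pos': array([270.40782524, 562.94037097, 230.5761299 ]), 'tcp_rot': array([-3.14022451e+00,  2.24442781e-05,  2.69377808e+00]), 'contact_force': array([-0.29286184,  0.15738571,  0.04709239]), 'wrist_torque': array([-0.0056915 ,  0.0755336 ,  0.01477325]), 'grasp_force': 0.0, 'opening': 0.9926780755269079}
scene [[484.90024469   0.         280.83785376]
 [  0.         484.90024469 197.41990395]
 [  0.           0.           1.        ]] [-0.07753745  0.          0.          0.          0.        ] [[-0.58317217 -0.8123256  -0.00610993]
 [-0.34178265  0.25217663 -0.90531297]
 [ 0.73694968 -0.52586506 -0.42470119]] [314.95158903 285.72527436 682.02868706]
top [[434.08299031   0.         282.1691803 ]
 [  0.         434.08299031 207.48212442]
 [  0.           0.           1.        ]] [-0.04819357  0.          0.          0.          0.        ] [[ 0.00245249 -0.99997982  0.00586092]
 [-0.9826031  -0.00349818 -0.18568499]
 [ 0.18570174 -0.00530356 -0.98259185]] [-12.15238038 586.61845202 936.85713738]
```

View pics/top0.png

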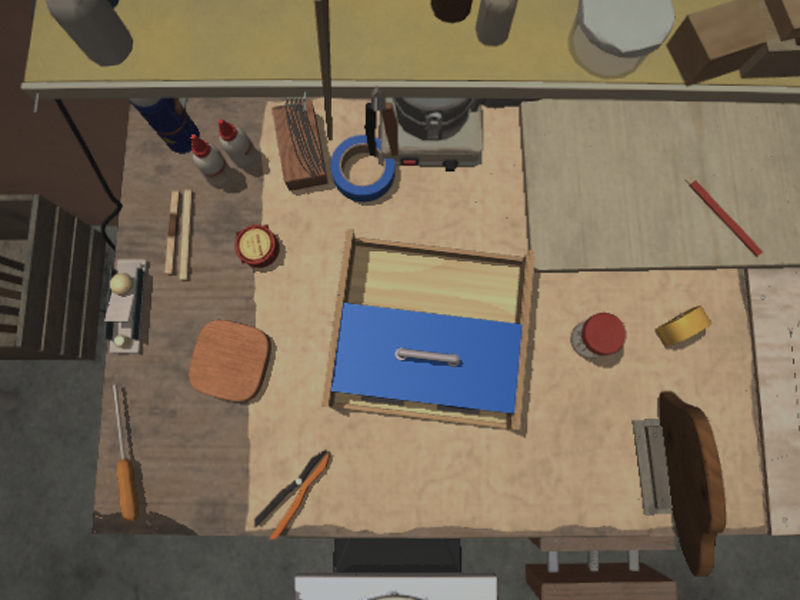

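View pics/scene0.png

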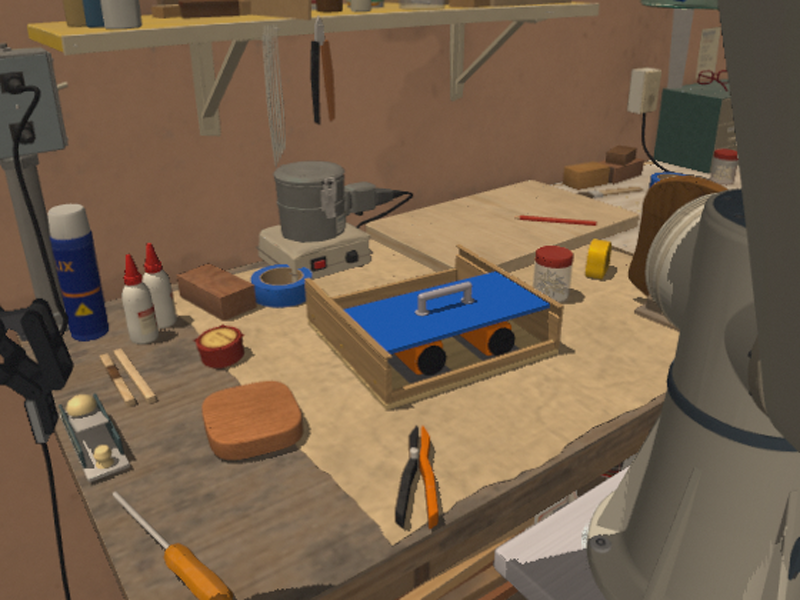

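The top view shows the handle bar from about (400,354) to (459,360). The tray's wall corners are near (330,405), (350,233), (531,253) and (520,432). The board is centred near (231,361), the wax tin near (257,245), and the jar lid near (604,334).

```bash
cat > h.py <<'E'
import numpy as np, cv2
from rig import telemetry, optics, r
from scipy.spatial.transform import Rotation as Ro
def ray(f,uv,z,R=None,t=None):
    R=f["R"] if R is None else R; t=f["t"] if t is None else t
    R=np.array(R);t=np.array(t)
    p=cv2.undistortPoints(np.array([[uv]],float),np.array(f["mtx"]),np.array(f["D"]))[0,0]
    c=-R.T@t; d=R.T@np.array([p[0],p[1],1]); return c+d*(z-c[2])/d[2]
def proj(f,X,R=None,t=None):
    R=np.array(f["R"] if R is None else R); t=np.array(f["t"] if t is None else t)
    return cv2.projectPoints(np.array(X,float).reshape(-1,3),cv2.Rodrigues(R)[0],t,np.array(f["mtx"]),np.array(f["D"]))[0][:,0]
def wrist():
    s=telemetry.sense(); f=optics.grab_frame("wrist")
    T=np.eye(4);T[:3,:3]=Ro.from_euler('xyz',s["tcp_rot"]).as_matrix();T[:3,3]=s["eef_pos"]
    M=np.linalg.inv(T@np.array(f["mount"])); f["R"]=M[:3,:3]; f["t"]=M[:3,3]; return f
def goto(p,yaw=None,pitch=0.):
    "dp/rot for reaching world p (TCP, mm), yaw with tool down, from the measured pose"
    s=telemetry.sense(); R=Ro.from_euler('xyz',s["tcp_rot"])
    d=R.inv().apply(np.array(p)-s["eef_pos"])/40
    y=s["tcp_rot"][2] if yaw is None else yaw
    rv=(R.inv()*Ro.from_euler('xyz',[np.pi,0,y])).as_rotvec()
    print("dp",d.round(3),"rot",(np.degrees(rv)/6).round(3))
E
python3 - <<'E'
from h import *
f=optics.grab_frame("top")
for n,u,v,z in [("h1",400,354,104),("h2",459,360,104),("FL",330,405,84),("RL",350,233,84),("RR",531,253,84),("FR",520,432,84),("board",231,361,28),("wax",257,245,36),("jar",604,334,86),("coverfl",332,390,78),("coverRl",343,303,78),("coverRR",521,324,78),("coverFR",513,412,78)]:
    print(n,ray(f,(u*.7,v*.7),z).round(1))
s=telemetry.sense();print(s["eef_pos"],s["tcp_rot"])
E
```

```text
h1 [489.8  -5.7 104. ]
h2 [481.1 -93.8 104. ]
FL [414.5  99.3  84. ]
RL [683.   74.1  84. ]
RR [ 651.6 -211.9   84. ]
FR [ 375.1 -185.8   84. ]
board [484.5 267.3  28. ]
wax [676.2 232.1  36. ]
jar [ 522.9 -320.2   86. ]
coverfl [437.1  97.4  78. ]
coverRl [571.5  83.4  78. ]
coverRR [ 539.3 -193.5   78. ]
coverFR [ 404.7 -177.2   78. ]
[270.46224749 563.07793219 230.7437314 ] [-3.14058716e+00 -1.35126227e-05  2.69379264e+00]
```

Emit:
play_rows:
  dp:
    - [-10.4,-11.9,0.8]
    - [-10.4,-11.9,0.8]
    - [-10.4,-11.9,0.8]
    - [-10.4,-11.9,0.8]
    - [-10.4,-11.9,0.8]
  rot:
    - [0,0,-3.29]
    - [0,0,-3.29]
    - [0,0,-3.29]
    - [0,0,-3.29]
    - [0,0,-3.29]
  fingers: 0
  grip_force: 40

```text
clock: 0.57
eef_pos: [326.1, 361.0, 220.4]
tcp_rot: [-3.141, -0.0, 3.04]
contact_force: [1.4, -0.0, 0.5]
opening: 0.299
grasp_force: 0.0
```

```bash
python3 -c "
from h import *
print(telemetry.sense()['eef_pos'],telemetry.sense()['tcp_rot'])
goto([440,-45,190],3.0386)"
```

```text
[326.08707439 360.97452993 220.42235718] [-3.14129530e+00 -7.21991802e-05  3.03964212e+00]
dp [-3.866 -9.807  0.763] rot [-0.003 -0.001  0.01 ]
```

Emit:
play_rows:
  dp:
    - [-3.87,-9.8,0.75]
    - [-3.87,-9.8,0.75]
    - [-3.87,-9.8,0.75]
    - [-3.87,-9.8,0.75]
    - [-3.87,-9.8,0.75]
  rot:
    - [0,0,0]
    - [0,0,0]
    - [0,0,0]
    - [0,0,0]
    - [0,0,0]

```text
clock: 0.98
eef_pos: [382.1, 160.9, 205.9]
tcp_rot: [3.141, 0.0, 3.039]
contact_force: [0.9, 0.0, 0.4]
opening: -0.001
grasp_force: 0.0
```

Emit:
play_rows:
  dp:
    - [-1.9,-4.8,0.4]
    - [-1.9,-4.8,0.4]
    - [-1.9,-4.8,0.4]
    - [-1.9,-4.8,0.4]
    - [-1.9,-4.8,0.4]
  rot:
    - [0,0,0]
    - [0,0,0]
    - [0,0,0]
    - [0,0,0]
    - [0,0,0]

```text
clock: 1.4
eef_pos: [438.0, -38.3, 189.9]
tcp_rot: [3.142, 0.0, 3.038]
contact_force: [0.6, 0.3, 0.6]
opening: 0.001
grasp_force: 0.0
```

```bash
python3 -c "
from h import *
s=telemetry.sense();print(s['eef_pos'],s['tcp_rot'],s['opening'])
goto([440,-45,92],3.0386)
f=wrist(); cv2.imwrite('pics/w1.png',f['color'][:,:,::-1])
print(proj(f,[[485.5,-49.7,104],[489.8,-5.7,104],[481.1,-93.8,104]]))"
```

```text
[438.03074841 -38.28093785 189.93765703] [3.14157182e+00 4.01195139e-04 3.03815685e+00] 0.0005689400225810295
dp [-0.065 -0.162  2.448] rot [ 0.     0.004 -0.004]
[[272.78307354 281.27465807]
 [333.43285099 280.88037312]
 [212.10850765 281.34057205]]
```

View pics/w1.png

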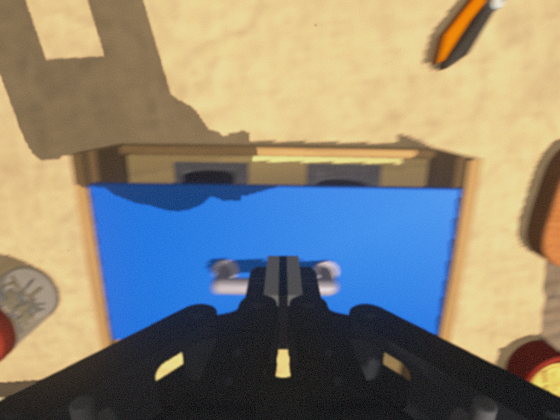

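The wrist view shows the bar spanning (213,287) to (340,287), within 6 px of the prediction. The cover's edges are level in the picture, so the yaw is right. Next I'll lower in front of the bar and push.

Emit:
play_rows:
  dp:
    - [0,-0.15,1.0]
    - [0,-0.15,2.0]
    - [0,-0.15,2.45]
    - [0,-0.15,2.45]
  rot:
    - [0,0,0]
    - [0,0,0]
    - [0,0,0]
    - [0,0,0]

```text
clock: 1.78
eef_pos: [434.2, -42.0, 88.5]
tcp_rot: [-3.142, -0.007, 3.037]
contact_force: [-0.4, 0.2, 0.2]
opening: -0.002
grasp_force: 0.0
```

Emit:
play_rows:
  dp:
    - [-0.4,0,0]
    - [-0.8,0,0]
    - [-1.2,0,0]
    - [-1.6,0,0]
    - [-2.0,0,0]
  rot:
    - [0,0,0]
    - [0,0,0]
    - [0,0,0]
    - [0,0,0]
    - [0,0,0]

```text
clock: 2.2
eef_pos: [517.4, -50.2, 93.2]
tcp_rot: [-3.141, -0.001, 3.039]
contact_force: [-2.8, -1.0, -0.6]
opening: 0.001
grasp_force: 1.1
```

Emit:
play_rows:
  dp:
    - [-0.3,0,0]
    - [-0.6,0,0]
    - [-0.9,0,0]
    - [-1.2,0,0]
    - [-1.4,0,0]
  rot:
    - [0,0,0]
    - [0,0,0]
    - [0,0,0]
    - [0,0,0]
    - [0,0,0]

```text
clock: 2.62
eef_pos: [573.9, -56.0, 93.4]
tcp_rot: [-3.141, 0.001, 3.039]
contact_force: [-1.2, -1.0, -0.1]
opening: 0.0
grasp_force: 0.9
```

```bash
python3 -c "
from h import *
f=optics.grab_frame('top'); cv2.imwrite('pics/t1.png',cv2.resize(f['color'][120:320,180:420,::-1],None,fx=3,fy=3,interpolation=2))"
```

```text
(no output)
```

View pics/t1.png

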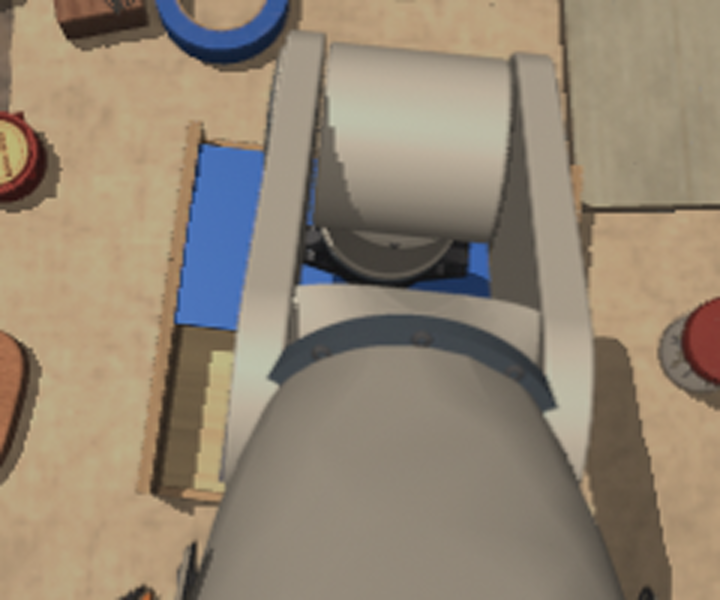

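The top view shows the cover almost at the rear lip, with its front edge at about crop row 325. I'll ease it on until I feel the stop.

Emit:
play_rows:
  dp:
    - [-0.06,0,0]
    - [-0.12,0,0]
    - [-0.18,0,0]
    - [-0.24,0,0]
    - [-0.3,0,0]
  rot:
    - [0,0,0]
    - [0,0,0]
    - [0,0,0]
    - [0,0,0]
    - [0,0,0]

```text
clock: 3.08
eef_pos: [584.5, -57.2, 92.1]
tcp_rot: [3.142, -0.0, 3.038]
contact_force: [-1.5, -0.7, 1.2]
opening: -0.003
grasp_force: 0.8
```

Emit:
play_rows:
  dp:
    - [-0.06,0,0]
    - [-0.12,0,0]
    - [-0.18,0,0]
    - [-0.2,0,0]
    - [-0.2,0,0]
  rot:
    - [0,0,0]
    - [0,0,0]
    - [0,0,0]
    - [0,0,0]
    - [0,0,0]

```text
clock: 3.5
eef_pos: [589.8, -57.9, 91.5]
tcp_rot: [-3.142, -0.006, 3.038]
contact_force: [-11.4, 0.9, 8.3]
opening: -0.0
grasp_force: 5.7
```

The force jumped to 11 N, so the cover is against its stop. I'll back off, rise and look.

Emit:
play_rows:
  dp:
    - [0.4,0,0]
    - [0.7,0,-0.8]
    - [1.2,0,-1.8]
    - [1.7,0,-2.8]
    - [2.2,0,-3.7]
  rot:
    - [0,0,0]
    - [0,0,0]
    - [0,0,0]
    - [0,0,0]
    - [0,0,0]

```text
clock: 3.92
eef_pos: [507.3, -49.3, 236.4]
tcp_rot: [3.142, 0.0, 3.038]
contact_force: [0.4, -0.1, 0.5]
opening: -0.0
grasp_force: 0.0
```

Emit:
play_rows:
  dp:
    - [0,0,-0.3]
    - [0,0,-0.3]
    - [0,0,-0.3]
  rot:
    - [0,0,0]
    - [0,0,0]
    - [0,0,0]
  fingers: 1

```text
clock: 4.17
eef_pos: [508.5, -49.4, 247.8]
tcp_rot: [3.142, 0.003, 3.038]
contact_force: [0.4, -0.3, 0.1]
opening: 0.422
grasp_force: 0.0
```

```bash
python3 -c "
from h import *
s=telemetry.sense();print(s['eef_pos'],s['tcp_rot'],s['contact_force'])
f=wrist(); cv2.imwrite('pics/w2.png',f['color'][:,:,::-1])
np.savez('w2.npz',R=f['R'],t=f['t'],mtx=f['mtx'],D=f['D'])"
```

```text
[508.50198612 -49.38339387 247.80194181] [3.14154719e+00 2.86775709e-03 3.03831094e+00] [ 0.36431789 -0.30602602  0.10062522]
```

View pics/w2.png

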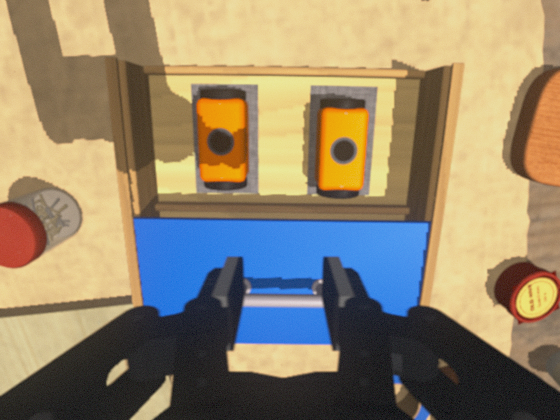

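The wrist view shows the cover fully back and both heads exposed. The handle holes are at (221,142) and (343,151). The head axes run (221,99)-(225,181) and (346,108)-(341,191).

```bash
python3 -c "
from h import *
f=dict(np.load('w2.npz'))
for uv in [(221,142),(221,99),(225,181),(343,151),(346,108),(341,191)]: print(uv,ray(f,uv,56).round(1))
a,b=ray(f,(221,99),56),ray(f,(225,181),56);c,d=ray(f,(346,108),56),ray(f,(341,191),56)
for p,q in((a,b),(c,d)): v=q-p;print('yaw',np.arctan2(v[1],v[0]),(p+q)/2)
for uv in [(122,62),(458,65),(131,300),(427,300)]: print(uv,ray(f,uv,84).round(1))
goto([*ray(f,(221,142),56)[:2],120]); goto([*ray(f,(343,151),56)[:2],120]) 
"
```

```text
(221, 142) [ 460.9 -102.5   56. ]
(221, 99) [422.1 -96.7  56. ]
(225, 181) [ 498.5 -104.3   56. ]
(343, 151) [481.3  12.1  56. ]
(346, 108) [441.9  17.2  56. ]
(341, 191) [520.2   7.9  56. ]
yaw -0.09850278845767313 [ 460.32370937 -100.50637789   56.        ]
yaw -0.11773642956311074 [481.09379056  12.56719485  56.        ]
(122, 62) [ 384.7 -169.9   84. ]
(458, 65) [415.5 107.9  84. ]
(131, 300) [ 603.7 -211.9   84. ]
(427, 300) [634.2  84.1  84. ]
dp [ 1.033 -1.444  3.164] rot [0.    0.003 0.   ]
dp [0.821 1.459 3.164] rot [0.    0.003 0.   ]
```

Emit:
play_rows:
  dp:
    - [0.4,-0.5,0.7]
    - [0.8,-1.0,1.4]
    - [1.03,-1.44,2.2]
    - [1.03,-1.44,3.0]
    - [1.03,-1.44,3.2]
  rot:
    - [0,0,0]
    - [0,0,0]
    - [0,0,0]
    - [0,0,0]
    - [0,0,0]
  fingers: 1

```text
clock: 4.63
eef_pos: [456.6, -102.2, 113.7]
tcp_rot: [3.141, -0.009, 3.037]
contact_force: [-1.1, -0.0, -0.0]
opening: 1.001
grasp_force: 0.0
```

Emit:
play_rows:
  dp:
    - [0,0,0]
    - [0,0,0]
    - [0,0,0]
  rot:
    - [0,0,0]
    - [0,0,0]
    - [0,0,0]

```text
clock: 4.88
eef_pos: [462.2, -102.2, 120.1]
tcp_rot: [-3.141, 0.002, 3.039]
contact_force: [-0.2, -0.6, 0.7]
opening: 1.002
grasp_force: 0.0
```

```bash
python3 -c "
from h import *
s=telemetry.sense();print(s['eef_pos'],s['tcp_rot'],s['contact_force'],s['opening'])
goto([460.9,-101.5,16],3.0386)
f=wrist(); cv2.imwrite('pics/w3.png',f['color'][:,:,::-1])"
```

```text
[ 462.16413957 -102.23278378  120.06021868] [-3.14146125e+00  1.50204004e-03  3.03895008e+00] [-0.20958213 -0.60320325  0.74134926] 1.0024993015314596
dp [0.037 0.015 2.601] rot [-0.001  0.014  0.003]
```

View pics/w3.png

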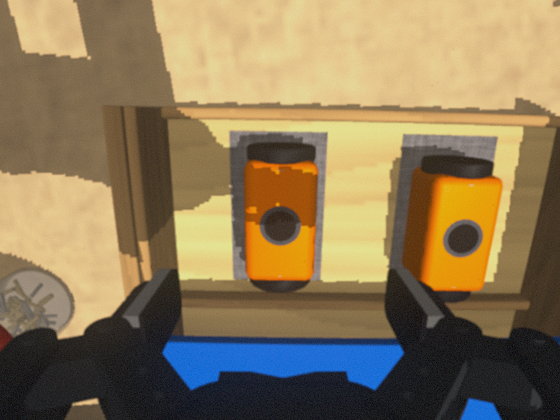

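The head's hole at (280,226) is centred between the fingers, whose midpoint is about col 283. Going down to grip it.

Emit:
play_rows:
  dp:
    - [0.03,0,0.7]
    - [0.03,0,1.4]
    - [0.03,0,2.0]
    - [0.03,0,2.4]
    - [0.03,0,2.6]
  rot:
    - [0,0,0]
    - [0,0,0]
    - [0,0,0]
    - [0,0,0]
    - [0,0,0]
  grip_force: 70

```text
clock: 5.35
eef_pos: [460.0, -101.9, 14.4]
tcp_rot: [3.142, 0.0, 3.039]
contact_force: [-0.7, 0.4, 0.8]
opening: 0.998
grasp_force: 0.0
```

Emit:
play_rows:
  dp:
    - [0,0,0]
    - [0,0,0]
    - [0,0,0]
    - [0,0,0]
    - [0,0,0]
  rot:
    - [0,0,0]
    - [0,0,0]
    - [0,0,0]
    - [0,0,0]
    - [0,0,0]
  fingers: 0

```text
clock: 5.77
eef_pos: [460.9, -102.5, 16.6]
tcp_rot: [-3.141, 0.003, 3.038]
contact_force: [-0.5, -0.0, 5.5]
opening: 0.531
grasp_force: 71.6
```

Emit:
play_rows:
  dp:
    - [0,0,0]
    - [0,0,0]
  rot:
    - [0,0,0]
    - [0,0,0]

```text
clock: 5.93
eef_pos: [460.9, -102.5, 16.6]
tcp_rot: [-3.141, 0.003, 3.038]
contact_force: [0.4, 0.5, 6.9]
opening: 0.53
grasp_force: 71.6
```

Emit:
play_rows:
  dp:
    - [0,0,-0.3]
    - [0,0,-1.0]
    - [0,0,-1.8]
    - [0,0,-2.6]
    - [0,0,-3.2]
  rot:
    - [0,0,0]
    - [0,0,0]
    - [0,0,0]
    - [0,0,0]
    - [0,0,0]

```text
clock: 6.35
eef_pos: [460.3, -102.4, 146.4]
tcp_rot: [-3.141, 0.003, 3.038]
contact_force: [1.3, -0.7, -0.7]
opening: 0.528
grasp_force: 71.7
```

Emit:
play_rows:
  dp:
    - [0,0,0]
    - [0,0,0]
    - [0,0,0]
    - [0,0,0]
    - [0,0,0]
  rot:
    - [0,0,0]
    - [0,0,0]
    - [0,0,0]
    - [0,0,0]
    - [0,0,0]

```text
clock: 6.77
eef_pos: [458.7, -102.0, 141.8]
tcp_rot: [3.141, -0.002, 3.038]
contact_force: [-0.1, 0.5, -2.2]
opening: 0.529
grasp_force: 72.1
```

Emit:
play_rows:
  dp:
    - [0,0,0]
    - [0,0,0]
    - [0,0,0]
    - [0,0,0]
    - [0,0,0]
  rot:
    - [0,0,0]
    - [0,0,0]
    - [0,0,0]
    - [0,0,0]
    - [0,0,0]

```text
clock: 7.18
eef_pos: [459.5, -102.2, 142.9]
tcp_rot: [3.142, -0.0, 3.038]
contact_force: [-0.5, -0.2, -1.6]
opening: 0.528
grasp_force: 72.1
```

Emit:
play_rows:
  dp:
    - [0,0,0]
    - [0,0,0]
    - [0,0,0]
    - [0,0,0]
    - [0,0,0]
  rot:
    - [0,0,0]
    - [0,0,0]
    - [0,0,0]
    - [0,0,0]
    - [0,0,0]

```text
clock: 7.6
eef_pos: [459.6, -102.2, 143.1]
tcp_rot: [-3.142, 0.0, 3.038]
contact_force: [-0.2, 0.7, -0.9]
opening: 0.529
grasp_force: 72.1
```

The force reads about −1.5 N, so this one looks empty. I'll set it back in place, then lift the other.

Emit:
play_rows:
  dp:
    - [0,0,0.8]
    - [0,0,1.6]
    - [0,0,2.4]
    - [0,0,2.9]
    - [0,0,3.0]
  rot:
    - [0,0,0]
    - [0,0,0]
    - [0,0,0]
    - [0,0,0]
    - [0,0,0]

```text
clock: 8.02
eef_pos: [457.4, -101.7, 20.1]
tcp_rot: [3.141, -0.005, 3.038]
contact_force: [-0.5, -0.2, -1.5]
opening: 0.526
grasp_force: 72.5
```

Emit:
play_rows:
  dp:
    - [0,0,0]
    - [0,0,0.05]
    - [0,0,0.1]
    - [0,0,0.15]
    - [0,0,0.15]
  rot:
    - [0,0,0]
    - [0,0,0]
    - [0,0,0]
    - [0,0,0]
    - [0,0,0]

```text
clock: 8.43
eef_pos: [460.2, -102.4, 17.7]
tcp_rot: [-3.141, 0.002, 3.038]
contact_force: [0.1, -0.3, -0.9]
opening: 0.531
grasp_force: 72.5
```

Emit:
play_rows:
  dp:
    - [0,0,0]
    - [0,0,0]
    - [0,0,0]
  rot:
    - [0,0,0]
    - [0,0,0]
    - [0,0,0]

```text
clock: 8.68
eef_pos: [459.8, -102.3, 17.3]
tcp_rot: [-3.142, 0.001, 3.038]
contact_force: [0.1, -0.8, -2.0]
opening: 0.533
grasp_force: 72.5
```

Emit:
play_rows:
  dp:
    - [0,0,0.02]
    - [0,0,0.04]
    - [0,0,0.05]
    - [0,0,0.05]
    - [0,0,0.05]
  rot:
    - [0,0,0]
    - [0,0,0]
    - [0,0,0]
    - [0,0,0]
    - [0,0,0]

```text
clock: 9.1
eef_pos: [459.8, -102.3, 16.6]
tcp_rot: [-3.142, 0.001, 3.038]
contact_force: [-7.0, 1.1, 27.4]
opening: 0.529
grasp_force: 76.1
```

Emit:
play_rows:
  dp:
    - [0,0,-0.03]
    - [0,0,-0.03]
    - [0,0,-0.03]
  rot:
    - [0,0,0]
    - [0,0,0]
    - [0,0,0]

```text
clock: 9.35
eef_pos: [459.9, -102.3, 16.6]
tcp_rot: [-3.141, 0.001, 3.038]
contact_force: [-2.6, 0.5, 9.4]
opening: 0.527
grasp_force: 73.9
```

Emit:
play_rows:
  dp:
    - [0,0,0]
    - [0,0,0]
    - [0,0,0]
    - [0,0,0]
    - [0,0,0]
  rot:
    - [0,0,0]
    - [0,0,0]
    - [0,0,0]
    - [0,0,0]
    - [0,0,0]
  fingers: 1

```text
clock: 9.77
eef_pos: [459.5, -102.2, 16.1]
tcp_rot: [3.142, -0.0, 3.038]
contact_force: [-0.8, -0.0, 0.3]
opening: 0.997
grasp_force: 0.0
```

Emit:
play_rows:
  dp:
    - [0,0,-0.2]
    - [0,0,-0.8]
    - [0,0,-1.6]
    - [0,0,-2.4]
    - [0,0,-3.0]
  rot:
    - [0,0,0]
    - [0,0,0]
    - [0,0,0]
    - [0,0,0]
    - [0,0,0]

```text
clock: 10.18
eef_pos: [459.9, -102.3, 139.0]
tcp_rot: [-3.141, 0.001, 3.038]
contact_force: [-0.4, -0.6, -0.2]
opening: 1.0
grasp_force: 0.0
```

Emit:
play_rows:
  dp:
    - [-0.4,1.0,0]
    - [-0.4,2.0,0]
    - [-0.22,2.82,0]
    - [-0.22,2.82,0]
    - [-0.22,2.82,0]
  rot:
    - [0,0,0]
    - [0,0,0]
    - [0,0,0]
    - [0,0,0]
    - [0,0,0]

```text
clock: 10.6
eef_pos: [479.8, 10.4, 136.7]
tcp_rot: [-3.142, 0.0, 3.042]
contact_force: [0.2, 0.1, -0.3]
opening: 0.998
grasp_force: 0.0
```

```bash
python3 -c "
from h import *
s=telemetry.sense();print(s['eef_pos'],s['tcp_rot'],s['contact_force'],s['opening'])
f=wrist(); cv2.imwrite('pics/w4.png',f['color'][:,:,::-1]); np.savez('w4.npz',R=f['R'],t=f['t'],mtx=f['mtx'],D=f['D'])
print(proj(f,[[481,12.4,56],[460,-102,56]]))
goto([481,12.4,16],3.0386)"
```

```text
[479.75528963  10.43113094 136.72694994] [-3.14152963e+00  1.96513610e-04  3.04170836e+00] [ 0.23164743  0.08115299 -0.32088256] 0.9983280361324267
[[284.66805563 221.65012607]
 [113.01980491 208.13022667]]
dp [-0.02   0.078  3.016] rot [-0.003  0.002  0.017]
```

View pics/w4.png

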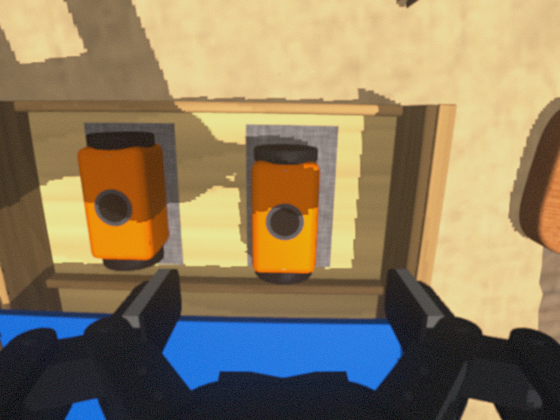

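The first head is lying upright at (113,208). The second head's hole at (284,222) matches the prediction. Gripping it.

Emit:
play_rows:
  dp:
    - [0,0.05,0.8]
    - [0,0.05,1.6]
    - [0,0.05,2.3]
    - [0,0.05,2.8]
    - [0,0.05,3.0]
  rot:
    - [0,0,0]
    - [0,0,0]
    - [0,0,0]
    - [0,0,0]
    - [0,0,0]
  grip_force: 90

```text
clock: 11.07
eef_pos: [478.4, 9.7, 13.9]
tcp_rot: [-3.141, -0.004, 3.037]
contact_force: [-0.9, -2.1, -0.1]
opening: 1.0
grasp_force: 0.0
```

Emit:
play_rows:
  dp:
    - [0,0,0]
    - [0,0,0]
    - [0,0,0]
    - [0,0,0]
    - [0,0,0]
  rot:
    - [0,0,0]
    - [0,0,0]
    - [0,0,0]
    - [0,0,0]
    - [0,0,0]
  fingers: 0

```text
clock: 11.48
eef_pos: [481.4, 10.9, 17.8]
tcp_rot: [3.141, 0.003, 3.038]
contact_force: [-1.4, -2.3, 7.0]
opening: 0.529
grasp_force: 92.6
```

Emit:
play_rows:
  dp:
    - [0,0,0]
    - [0,0,0]
  rot:
    - [0,0,0]
    - [0,0,0]

```text
clock: 11.65
eef_pos: [481.4, 10.9, 17.9]
tcp_rot: [3.141, 0.003, 3.038]
contact_force: [-0.7, -1.6, 7.2]
opening: 0.533
grasp_force: 92.7
```

Emit:
play_rows:
  dp:
    - [0,0,-0.2]
    - [0,0,-0.8]
    - [0,0,-1.6]
    - [0,0,-2.4]
    - [0,0,-3.2]
  rot:
    - [0,0,0]
    - [0,0,0]
    - [0,0,0]
    - [0,0,0]
    - [0,0,0]

```text
clock: 12.07
eef_pos: [479.5, 11.1, 146.3]
tcp_rot: [-3.142, -0.0, 3.038]
contact_force: [0.8, 0.1, -3.6]
opening: 0.528
grasp_force: 92.6
```

Emit:
play_rows:
  dp:
    - [0,0,-0.9]
    - [0,0,-0.9]
    - [0,0,-0.9]
    - [0,0,-0.9]
    - [0,0,-0.9]
  rot:
    - [0,0,0]
    - [0,0,0]
    - [0,0,0]
    - [0,0,0]
    - [0,0,0]

```text
clock: 12.48
eef_pos: [478.9, 11.0, 179.0]
tcp_rot: [-3.141, -0.002, 3.038]
contact_force: [-0.9, -0.8, -3.9]
opening: 0.526
grasp_force: 97.3
```

Emit:
play_rows:
  dp:
    - [0,0,0]
    - [0,0,0]
    - [0,0,0]
    - [0,0,0]
    - [0,0,0]
  rot:
    - [0,0,0]
    - [0,0,0]
    - [0,0,0]
    - [0,0,0]
    - [0,0,0]

```text
clock: 12.9
eef_pos: [480.1, 11.0, 179.9]
tcp_rot: [-3.141, -0.001, 3.038]
contact_force: [0.7, -0.8, -3.3]
opening: 0.528
grasp_force: 97.2
```

Emit:
play_rows:
  dp:
    - [0,0,0]
    - [0,0,0]
    - [0,0,0]
    - [0,0,0]
    - [0,0,0]
  rot:
    - [0,0,0]
    - [0,0,0]
    - [0,0,0]
    - [0,0,0]
    - [0,0,0]

```text
clock: 13.32
eef_pos: [480.2, 11.0, 180.3]
tcp_rot: [3.142, 0.0, 3.038]
contact_force: [-0.4, -0.2, -4.0]
opening: 0.527
grasp_force: 97.2
```

```bash
python3 -c "
from h import *
s=telemetry.sense();print(s['eef_pos'],s['tcp_rot'],s['contact_force'],s['opening'])
goto([484.5,267.3,190],3.0386)"
```

```text
[480.17865656  11.04274966 180.2709402 ] [3.14158394e+00 4.75153223e-05 3.03834575e+00] [-0.41858142 -0.21393246 -4.02926507] 0.5269553958855817
dp [ 0.553  6.383 -0.243] rot [ 0.     0.    -0.002]
```

This head reads −3.3 to −4 N against about −1.5 N for the first, so it's the heavier one. Carrying it over the board.

Emit:
play_rows:
  dp:
    - [0.1,0.8,-0.2]
    - [0.2,1.7,-0.24]
    - [0.3,2.6,-0.24]
    - [0.4,3.5,-0.24]
    - [0.45,4.4,-0.24]
  rot:
    - [0,0,0]
    - [0,0,0]
    - [0,0,0]
    - [0,0,0]
    - [0,0,0]

```text
clock: 13.73
eef_pos: [479.9, 189.5, 190.0]
tcp_rot: [3.142, 0.0, 3.038]
contact_force: [1.6, -0.7, -3.3]
opening: 0.528
grasp_force: 97.5
```

Emit:
play_rows:
  dp:
    - [0.05,0.8,0]
    - [0.1,1.5,0]
    - [0.1,1.9,0]
    - [0.1,1.98,0]
    - [0.1,1.98,0]
  rot:
    - [0,0,0]
    - [0,0,0]
    - [0,0,0]
    - [0,0,0]
    - [0,0,0]

```text
clock: 14.15
eef_pos: [484.5, 267.7, 189.6]
tcp_rot: [-3.141, -0.0, 3.04]
contact_force: [-0.7, 0.4, -3.7]
opening: 0.522
grasp_force: 97.6
```

```bash
python3 -c "
from h import *
s=telemetry.sense();print(s['eef_pos'],s['tcp_rot'],s['contact_force'],s['opening'])
f=wrist(); np.savez('w5.npz',R=f['R'],t=f['t'],mtx=f['mtx'],D=f['D']);g=optics.grab_frame('scene')
print(proj(f,[[484.5,267.3,28]]))
cv2.imwrite('pics/w5.png',np.hstack([f['color'],g['color'][100:,:240].copy().repeat(1,0) if 0 else cv2.resize(g['color'],(560,420))])[:,:,::-1][:, :560]);cv2.imwrite('pics/s5.png',g['color'][:,:,::-1])"
```

```text
[484.53766177 267.69458961 189.62638264] [-3.14117802e+00 -1.56148239e-04  3.03999227e+00] [-0.68625376  0.38843124 -3.66202469] 0.5217166446839367
[[281.48333506 192.83024173]]
```

View pics/w5.png

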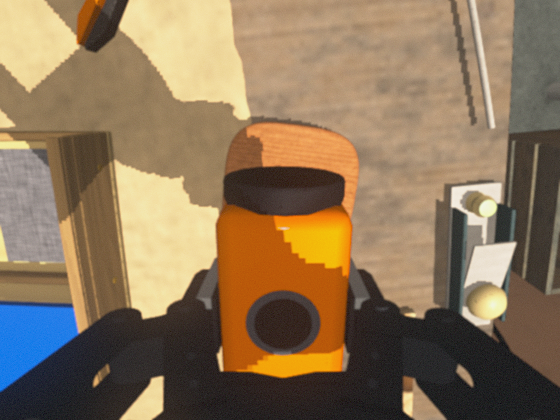

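View pics/s5.png

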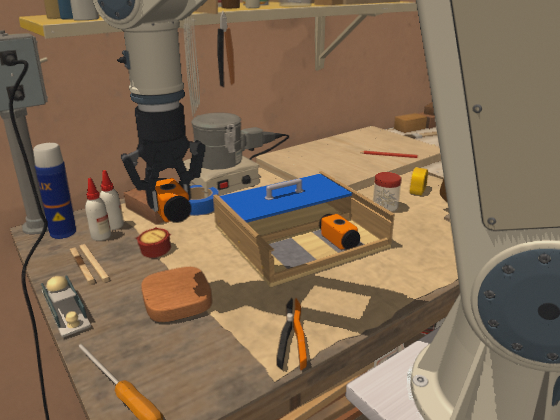

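```bash
python3 -c "
from h import *
f=dict(np.load('w5.npz'));g=optics.grab_frame('top')
for uv in [(290,123),(225,175),(359,175)]: print(uv,ray(f,uv,28).round(1))
s=optics.grab_frame('scene')
for uv in [(142,292),(211,287),(185,267),(165,308)]: print('s',uv,ray(s,uv,28).round(1))
c=np.array([484.9,267.9,0]);x=np.array([.9945,-.1045,0])
print(proj(f,[c+[0,0,228],c-48*x+[0,0,228],c-48*x+[0,0,182]]))
t=telemetry.sense();print(t['clock'],t['eef_pos'],t['tcp_rot'],t['wrist_torque'],t['qvel'].round(3))"
```

```text
(290, 123) [424.6 280.7  28. ]
(225, 175) [463.3 219.2  28. ]
(359, 175) [475.3 337.3  28. ]
s (142, 292) [506.8 332.8  28. ]
s (211, 287) [447.5 223.4  28. ]
s (185, 267) [536.1 233.   28. ]
s (165, 308) [439.4 317.4  28. ]
[[281.16967106 325.05818793]
 [281.4708718  190.08574937]
 [281.87176695 166.74585113]]
14.35 [484.51705271 265.81519699 189.74047935] [-3.14098097e+00 -3.36874709e-04  3.03720920e+00] [-0.00877268 -0.00909246  0.02311095] [-0.003 -0.001 -0.004  0.002 -0.     0.002]
```

The wrist view shows the board's front edge at row 123 and its sides at cols 225 and 359. That puts its centre near (486,276), so I'm about 10 mm short in y. The scene view shows the light head upright in the tray front, the cover back, and the wax tin and jar undisturbed. The held head is level, with its hole and end within about 3 px of prediction.

Emit:
play_rows:
  dp:
    - [0,0.12,0]
    - [0,0.24,0]
    - [0,0.24,0]
    - [0,0.24,0]
    - [0,0.24,0]
  rot:
    - [0,0,0]
    - [0,0,0]
    - [0,0,0]
    - [0,0,0]
    - [0,0,0]

```text
clock: 14.77
eef_pos: [485.5, 276.6, 189.8]
tcp_rot: [-3.141, -0.0, 3.038]
contact_force: [-0.4, 0.1, -2.9]
opening: 0.524
grasp_force: 97.6
```

Emit:
play_rows:
  dp:
    - [0,0,0]
    - [0,0,0]
    - [0,0,0]
    - [0,0,0]
    - [0,0,0]
  rot:
    - [0,0,0]
    - [0,0,0]
    - [0,0,0]
    - [0,0,0]
    - [0,0,0]

```text
clock: 15.18
eef_pos: [485.6, 276.7, 189.8]
tcp_rot: [-3.142, -0.0, 3.038]
contact_force: [0.2, 0.2, -4.2]
opening: 0.528
grasp_force: 97.6
```

```bash
python3 -c "
from rig import r
print(r.sign_off())"
```

```text
the job is handed in; nothing more can be done
None
```

I handed the job in at about 15 s: the cover is fully back, the lighter head (about 1.5 N) lies upright in the front of the tray, and the arm is holding the heavier one (about 3.7 N) level over the middle of the board with roughly 15 cm of air under it.

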